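# Unlock the medicine box and hold the key turned

### The arm

A 6-joint arm with a two-finger parallel gripper is mounted at the origin on the work surface. World frame = base frame: x ahead of the robot, y to its left, z up, the work surface at z = 0. Lengths are in mm, angles in rad, forces in N, time in s.
With the tool pointing down it reaches from about 275 to 750 mm from the base axis. Payload 10.2 kg.
Tool frame: the origin (TCP) lies at the very end of the fingers, on their centre line; the grasp point (between the pads) lies 19 mm behind it; z points along the fingers, y is the line along which they close (so a half turn about z gives the same grasp; the last joint's range is limited). The gripper opens to 85 mm and grips with 20 to 120 N. Pads are 22 mm wide; open, the fingers measure 114 mm over their backs; the gripper's body (76 mm by 85 mm) begins 54 mm behind the grasp point. The pads swing forward as they close: fully open they stand 13 mm farther back than shut.
Start: joints at [-1.559, 0.313, 1.498, -0, 1.331, -0.223], TCP at [122.127, -510.604, 231.294] pointing down, gripper open.
Joint ranges: [-2.94, 2.94], [-0.97, 2.17], [0.19, 2.56], [-1.23, 4.37], [0.02, 3.11], [-2.88, 2.88]. Speed limits (rad/s): [2.39, 2.39, 3.01, 3.14, 3.14, 3.14].

### API

Orientations are given as a unit quaternion [w, x, y, z].
In Python, from rig import ctrl, optics gives the robot as it stands. The module is installed in compiled form; this text tells all that it offers.
- The arm moves only by the shell command python3 -m handwheel 'ROWS' [FORCE]. ROWS is JSON, a list that holds one entry, the list of rows, each a list of 5 numbers: the gripper command: -1 is fully open, 1 is shut, values between are in proportion, then the shift along the world's x, y, z in units of 50 mm (1.0 is 50 mm), then the turn about the world's z in units of 8 degrees (1.0 is 8 degrees). In form: [[[gripper, tx, ty, tz, twist], ...]]. A call has 1 to 10 rows; each row shifts and turns the commanded pose from where the row before left it; what a row does not reach is not made up. A row lasts 1/10 s, in which the tool goes at most 50 mm and 8.59 degrees, less where a joint would pass 70% of its speed; a pose out of reach is approached as far as the arm can. A call is refused whole if a number of a shift passes 1 or a number of a turn 1, either way. A call with a gripper value outside its range is refused whole. The fingers move at their own pace and stop on an object; FORCE is the grip in N (left out, the last holds). Time passes only in rows, so rows that do not move let the fingers close. It gives the time, the measured TCP pose, the force, the opening and the grip force at its end, in the units of the state.
- ctrl.sense(): the state, without advancing time (a new reading comes with each control period).
- optics.capture(name): name is "scene" or "top" or "wrist"; returns a dict with "img" (480x640x3 uint8, blue, green, red), "K" (3x3 intrinsics, pixels), "R" (3x3) and "t" (3): a world point X has camera coordinates R X + t. Camera axes: x right, y down, z forward; pixel columns grow to the right and rows downward; lengths in mm; the calibration is good to about 2 mm. A picture is of the moment at which its call begins. There is no depth.
- ctrl.finish_job(): hands the job in; it is judged then, once.
The state is a dict: "time_s": time; "joints": joint angles; "dq": joint speeds; "tau": joint torques, N m; "eef_pos": TCP position; "ee_rot": TCP orientation; "force": force on the tool from outside, world axes, zero at the start; "wrist_torque": the same for the moment, N m; "grip_width": opening from 0.0 (shut) to 1.0 (fully open); "grip_force": force on a finger pad.
Only numpy, scipy, OpenCV 4.12 (cv2) and the standard library are available. Lean on these libraries where they do the work, as an engineer would, in place of code of your own. Each camera call takes 0.05 s, during which the arm holds its last target. There are 200 camera calls.

### The job

Take the loose black dust cap off the lock of the white medicine box and set it down on the trivet, open side down as it came off. Then take the red key from its wooden stand, push it fully home in the keyway (the pins are sticky: it needs a firm push, perhaps a wiggle), and only then turn it a quarter turn clockwise, seen from above, against the spring; finish still gripping the key and holding it turned. Do not disturb the saucers, the strainer or the clear box.

Things in the scene. Friction and masses are not known exactly. Their poses are not given: they have to be found in the camera images.
- cap_mid (a point): Black dust cap: a plain upside-down cup, 52 mm outer diameter, 34 mm tall, 2.5 mm wall, 30 g, sitting loosely over the lock's collar, its rim on the medicine box's top (75 mm up). This point is on its axis, half-way up (17 mm above the rim); z up. Grip it across its outside from above, at any yaw.
- trivet: Round wood trivet with a cork bottom, 170 mm in diameter, 12 mm thick, lying on the counter and not moving. Origin: centre of its underside, z up. It may be left or right of the medicine box, swapped with the key stand.
- key_stand: Wooden block 70 x 60 mm, 42 mm tall, fixed to the counter, with an upright slot in which the key stands. Origin: centre of its underside; x along its 70 mm side and along the slot, z up.
- key_grip (a point): Centre of the red head of the key, which stands upright in the stand. Head 30 mm wide (x), 9 mm thick (y), 34 mm tall (17 mm above and below this point); under it a neck 18 x 8 mm, 12 mm tall, ends in the shoulder, 28 mm below this point, resting on the stand's top. Grip the head across its thickness (fingers closing along y); lift straight up over 32 mm to free it. 35 g. z up.
- key_tip (a point): Tip of the key's steel blade, on the key's axis, 30 mm below the shoulder and 58 mm below the head's centre. Blade 12 mm wide (x), 4 mm thick (y), ending in a V. The key is the same either way round (half a turn about z). Same axes as the head.
- keyway (a point): Mouth of the keyway, centre of the plug's face; x along the slot, z up; it turns with the plug. Slot 13.6 mm (x) by 5.6 mm (y), straight down, 34 mm deep. The key is home when its shoulder lies on the plug's face, tip 30 mm below this point. Two sticky spring pins, 10 and 17 mm below the mouth, need a push of about 5 to 15 N.
- plug (a joint): Turn of the lock's plug: 0 = at rest, grows clockwise seen from above, stop at 1.6 rad. A spring (0.03 N m at 0, 0.13 N m at the stop) turns it back when let go. The key has about 8 degrees of play in the slot, so the hand must turn about 8 degrees more than the plug.
- saucer_a_mid (a point): Centre of a grey saucer, 140 mm in diameter, standing upright in a steel wire rack (about 130 x 90 mm, 113 mm tall) on the far side. Bystander: leave alone.
- saucer_b_mid (a point): Centre of the second grey saucer, as the first. Bystander: leave alone.
- strainer_mid (a point): Steel mesh strainer lying mouth down, a dome 132 mm in diameter and 54 mm tall with a 105 mm handle along its -y. Point: on the dome's axis, 27 mm up. Bystander: leave alone.
- clearbox_mid (a point): Clear plastic box with a blue snap lid, 116 x 166 x 68 mm, about 0.5 kg. Point: its centre. Bystander: leave alone.
- lockbox: White steel medicine box, 190 (x) x 140 (y) x 75 mm tall, fixed to the counter. Origin: centre of its underside, z up. In the centre of its top is the lock: a steel collar, 42 mm outer and 35 mm inner diameter, rising 10 mm, around a brass plug whose face lies 83 mm above the counter (2 mm below the collar's top). The dust cap covers it at first.
Mind the look-alikes: they are no part of the job. Leave any purple or turquoise look-alike of the part that bears key_grip alone.

How it is judged:
By the outcome, as a careful person would: the job done as asked, in the order asked, and still so for the second after the job is handed in, while the arm keeps its last pose, push and grip.
It also fails if it takes over 67 s, if anything falls off the work surface, if the arm or the gripper's body presses on something with over 40 N, if the wrist force passes 120 N, or if a joint passes its speed limit or range.

## Working session

There is one attempt and no reset: what is moved stays moved. The work goes in short steps, Python scripts to look and compute and a shell command to move; the robot and the scene stay as the last step left them, time stands still between calls to the robot, and variables do not carry over. Pictures are saved under pics/ and viewed, at most 12 in all, crops included, and the job is handed in when it is done.

```bash
mkdir -p pics
cat > h.py <<'E'
import numpy as np, cv2
from rig import ctrl, optics
def snap(name,fn,crop=None,s=1):
    c=optics.capture(name); np.savez('pics/'+fn+'.npz',**c)
    im=c['img']
    if crop: x0,y0,x1,y1=crop; im=cv2.resize(im[y0:y1,x0:x1],None,fx=s,fy=s,interpolation=cv2.INTER_CUBIC)
    cv2.imwrite('pics/'+fn+'.png',im); return c
def ray(c,u,v,z):
    K,R,t=c['K'],c['R'],np.array(c['t']).ravel()
    o=-R.T@t; d=R.T@np.linalg.inv(K)@[u,v,1]
    return o+d*(z-o[2])/d[2]
def proj(c,X):
    p=c['K']@(c['R']@np.array(X)+np.array(c['t']).ravel()); return p[:2]/p[2]
E
python3 - <<'E'
from h import *
for n in ('top','scene'):
    c=snap(n,n+'1'); print(n,(-c['R'].T@np.array(c['t']).ravel()).round(), c['R'].round(2).tolist())
print(ctrl.sense())
E
```

```text
top [ 465.  -26. 1381.] [[0.0, -1.0, -0.0], [-1.0, -0.0, -0.08], [0.08, 0.0, -1.0]]
scene [1284. -317.  748.] [[0.38, 0.93, 0.01], [0.62, -0.24, -0.75], [-0.69, 0.29, -0.66]]
{'time_s': 0.1, 'joints': array([-1.55942167e+00,  3.13393139e-01,  1.49832067e+00, -2.23004349e-05,
        1.33103648e+00, -2.23373759e-01]), 'dq': array([ 8.66995037e-04,  7.73979692e-05, -4.06050085e-03, -1.56704362e-03,
       -2.58129999e-03, -6.61184614e-04]), 'tau': array([ 1.83094500e-03, -4.12902939e+01, -2.60146308e+01, -2.29583875e-04,
        3.01966509e-03, -2.48535247e-05]), 'eef_pos': array([ 122.1075425 , -510.37113046,  230.80800048]), 'ee_rot': array([-5.76716292e-04,  9.93119075e-01,  1.17107507e-01,  5.04707985e-05]), 'force': array([0.10197968, 0.13956269, 0.02235157]), 'wrist_torque': array([ 0.0017736 , -0.04259945, -0.00279116]), 'grip_force': 0.0, 'grip_width': 0.9969802755450766}
```

View pics/top1.png

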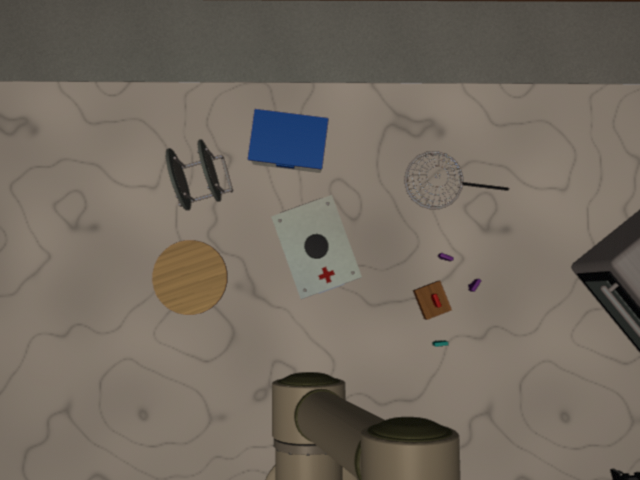

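View pics/scene1.png

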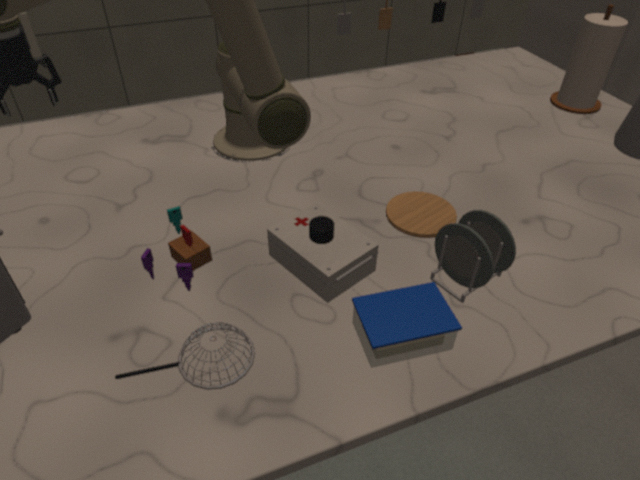

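The top view shows the cap at (316,246), the trivet at (190,277), and the stand at (432,300) with the red key at (436,300). The look-alikes are purple at (446,257) and (475,285), and turquoise at (440,343). I choose the red one standing in the wooden block. Next is a close crop to check that choice, plus measurements.

Run:
```python
from h import *
c=dict(np.load('pics/top1.npz')); im=c['img']
cv2.imwrite('pics/crop1.png',np.hstack([cv2.resize(im[190:305,265:365],(500,575),interpolation=2),cv2.resize(im[265:335,400:440+20],(300,350),interpolation=2).copy() if 0 else cv2.copyMakeBorder(cv2.resize(im[270:330,410:460],(300,360),interpolation=2),0,215,0,0,0)]))
print('cap',ray(c,316,246,109),'trivet',ray(c,190,277,12))
hsv=cv2.cvtColor(im,cv2.COLOR_BGR2HSV)
m=((hsv[...,0]<8)|(hsv[...,0]>172))&(hsv[...,1]>170)&(hsv[...,2]>60); m=m.astype('uint8')
m[:, :400]=0; m[:,500:]=0; m[:270]=0;m[340:]=0
ys,xs=np.nonzero(m); print('key',xs.mean(),ys.mean(),len(xs),ray(c,xs.mean(),ys.mean(),87))
P=np.array([ray(c,x,y,87)[:2] for x,y in zip(xs,ys)]);w,V=np.linalg.eigh(np.cov(P.T));print(V[:,1],w)
print('tcp proj',proj(c,[122,-510,231]))
# white box
m=((hsv[...,1]<45)&(hsv[...,2]>120)).astype('uint8');m[:190]=0;m[305:]=0;m[:,:265]=0;m[:,370:]=0
n,l,s,_=cv2.connectedComponentsWithStats(m);k=1+s[1:,4].argmax();y,x=np.nonzero(l==k)
r=cv2.minAreaRect(np.c_[x,y].astype('float32'));print(r)
b=[ray(c,*p,75)[:2] for p in cv2.boxPoints(r)];print(np.round(b),[np.round(np.linalg.norm(b[i]-b[i-1])) for i in range(4)],np.mean(b,0))
print([np.degrees(np.arctan2(*(b[i]-b[i-1])[::-1])) for i in range(4)])
```

```text
cap [557.57706218  -8.13386623 109.        ] trivet [493.26323586 277.45797346  12.        ]
key 435.7439024390244 300.1341463414634 82 [ 444.74723919 -263.1239394    87.        ]
[-0.90851222 -0.41785829] [14.48890235 71.44312828]
tcp proj [585.41336629 477.35834589]
((317.0, 247.0), (114.0, 104.0), 90.0)
[[ 682.  104.]
 [ 683. -122.]
 [ 436. -122.]
 [ 435.  101.]] [np.float64(247.0), np.float64(226.0), np.float64(247.0), np.float64(223.0)] [558.77510935  -9.80748339]
[np.float64(0.6603849071142797), np.float64(-89.77808162481364), np.float64(179.90674465440267), np.float64(90.23987258905083)]
```

View pics/crop1.png

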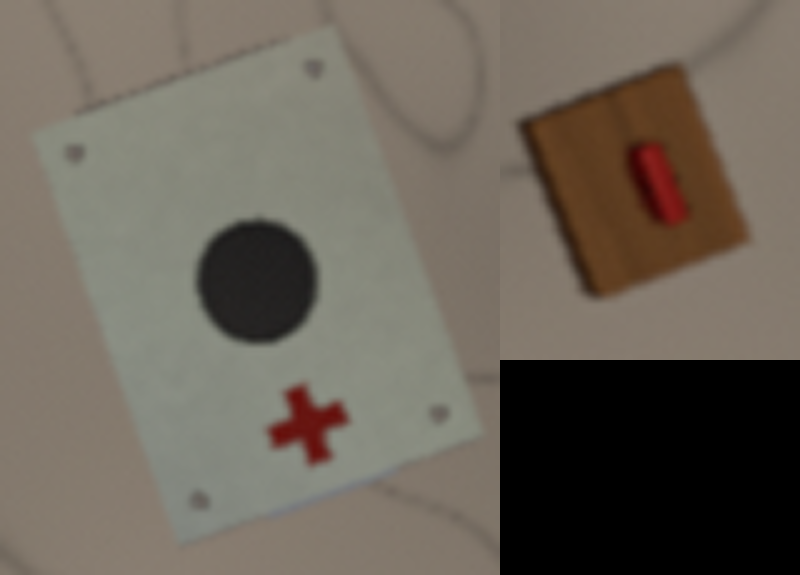

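The crop confirms the red key stands in the wooden block. I estimate box yaw at about 20° and key yaw at about 22°. The final turn needs the wrist in its other half-turn to stay within joint range, so I pre-rotate on the way to the cap.

```bash
python3 -m handwheel '[[[-1,0.58,0.67,0,1],[-1,0.58,0.67,0,1],[-1,0.58,0.67,0,1],[-1,0.58,0.67,0,1],[-1,0.58,0.67,0,1],[-1,0.58,0.67,0,1],[-1,0.58,0.67,0,1],[-1,0.58,0.67,0,1],[-1,0.58,0.67,0,1],[-1,0.58,0.67,0,1]]]' 30; python3 -m handwheel '[[[-1,0.58,0.67,0,1],[-1,0.58,0.67,0,1],[-1,0.58,0.67,0,1],[-1,0.58,0.67,0,1],[-1,0.58,0.67,-0.3,1],[-1,0,0,-0.4,1],[-1,0,0,0,1]]]'
python3 - <<'E'
from h import *
s=ctrl.sense(); c=snap('wrist','w1'); print(s['eef_pos'],s['ee_rot'],s['joints'],proj(c,[557.6,-8.1,109]),-c['R'].T@np.array(c['t']).ravel())
E
```

```text
time_s: 1.1
eef_pos: [413.0, -173.9, 231.2]
ee_rot: [-0.0, 0.683, 0.73, -0.0]
force: [1.2, -0.8, -0.1]
grip_width: 0.999
grip_force: 0.0
time_s: 1.8
eef_pos: [556.3, -6.7, 193.0]
ee_rot: [-0.003, 0.26, 0.966, -0.0]
force: [-0.5, 0.5, -0.2]
grip_width: 1.0
grip_force: 0.0
[556.27851069  -6.71487642 192.99939943] [-2.88373852e-03  2.59633454e-01  9.65702921e-01 -1.46570807e-04] [-2.22647413e-01  4.15610755e-01  1.45468009e+00 -6.50775411e-05
  1.27707640e+00 -1.26813723e+00] [317.90547886 247.31554559] [501.50611959  25.45637493 335.97863682]
```

View pics/w1.png

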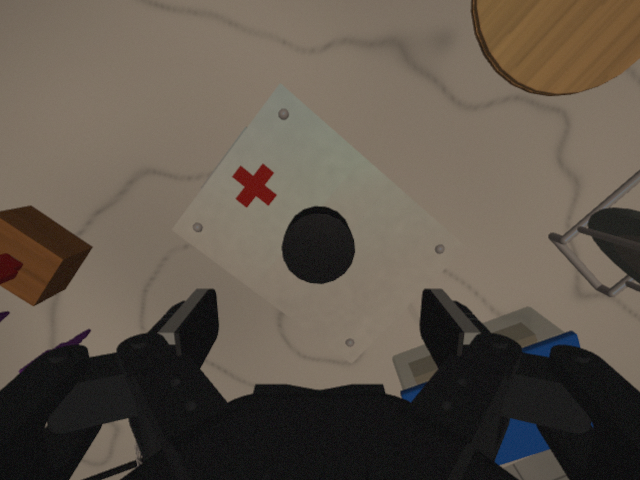

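The wrist view shows the cap's top at about (318,246), against a predicted (318,247), so the two measurements agree. Now descend and grip.

```bash
python3 -m handwheel '[[[-1,0.02,-0.02,-0.6,0],[-1,0,0,-0.6,0],[-1,0,0,-0.6,0],[-1,0,0,-0.44,0],[-0.3,0,0,0,0],[0,0,0,0,0],[0.5,0,0,0,0],[0.5,0,0,0,0],[1,0,0,0,0],[1,0,0,0,0]]]' 30
```

```text
time_s: 2.85
eef_pos: [559.0, -9.3, 86.0]
ee_rot: [0.002, 0.264, 0.965, 0.0]
force: [-0.9, -0.2, 6.6]
grip_width: 0.599
grip_force: 31.9
```

```bash
python3 -m handwheel '[[[1,0,0,0.3,0],[1,0,0,0.5,0],[1,0,0,0.6,0],[1,-0.1,0.4,0.2,0.5],[1,-0.2,0.8,0,1],[1,-0.25,0.9,0,1],[1,-0.25,0.9,0,1],[1,-0.25,0.9,0,1],[1,-0.15,0.9,0,1],[1,-0.12,0.83,0,1]]]';python3 -m handwheel '[[[1,0,0,0,0],[1,0,0,0,0]]]'
python3 - <<'E'
from h import *
s=ctrl.sense(); c=snap('wrist','w2'); print(s['eef_pos'],proj(c,[493,277.5,12]),s['joints'])
t=snap('top','t2'); print(proj(t,[559,-9,83])); cv2.imwrite('pics/c2.png',np.hstack([c['img'][:, 100:540],cv2.resize(t['img'][221:271,291:341],(350,480),interpolation=2)]))
E
```

```text
time_s: 3.85
eef_pos: [491.4, 274.4, 165.1]
ee_rot: [0.001, -0.189, 0.982, 0.0]
force: [1.2, -1.2, -0.1]
grip_width: 0.604
grip_force: 32.6
time_s: 4.05
eef_pos: [491.9, 272.9, 164.6]
ee_rot: [0.0, -0.186, 0.982, -0.0]
force: [-0.7, 0.0, -0.4]
grip_width: 0.602
grip_force: 32.6
[491.89140866 272.91982637 164.58968979] [323.63927452 226.15236063] [ 2.98425205e-01  4.52331943e-01  1.47746355e+00 -2.79023239e-04
  1.21137204e+00 -1.64737167e+00]
[316.5723774  246.21646188]
```

View pics/c2.png

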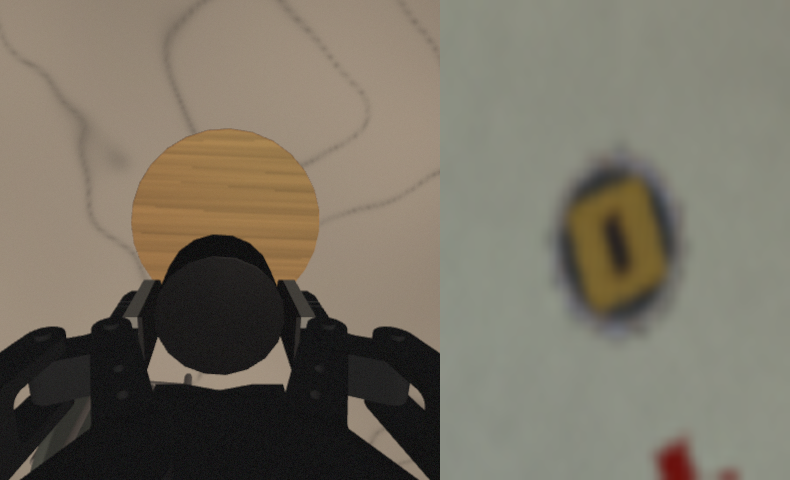

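The left half shows the cap held over the trivet, whose centre is at (225,220) in the crop. The right half shows the brass plug with its slot nearly along the box's long axis. Now lower the cap.

```bash
python3 -m handwheel '[[[1,0.02,0.08,-0.7,0],[1,0,0,-0.8,0],[1,0,0,-0.7,0],[1,0,0,-0.4,0],[1,0,0,-0.15,0],[1,0,0,-0.07,0],[1,0,0,0,0],[1,0,0,0,0]]]'
```

```text
time_s: 4.95
eef_pos: [493.9, 276.4, 24.5]
ee_rot: [0.001, -0.186, 0.983, 0.0]
force: [0.1, 0.6, 0.3]
grip_width: 0.603
grip_force: 32.6
```

```bash
python3 -m handwheel '[[[1,0,0,-0.03,0],[1,0,0,-0.02,0],[1,0,0,0,0],[1,0,0,0,0]]]'
```

```text
time_s: 5.35
eef_pos: [493.9, 276.6, 22.9]
ee_rot: [0.001, -0.186, 0.983, 0.0]
force: [-4.1, -3.0, 14.1]
grip_width: 0.603
grip_force: 33.8
```

```bash
python3 -m handwheel '[[[0.3,0,0,0.02,0],[-0.2,0,0,0,0],[-1,0,0,0,0],[-1,0,0,0,0],[-1,0,0,0.4,0],[-1,0,0,0.8,0],[-1,0,0,0.9,0],[-1,0,0,0.9,0],[-1,0,0,0.5,0],[-1,-0.1,-0.9,0.2,0]]]'; python3 -m handwheel '[[[-1,-0.1,-0.95,0,0],[-1,-0.1,-0.95,0,0],[-1,-0.1,-0.95,0,0],[-1,-0.1,-0.95,0,0],[-1,-0.1,-0.95,0,0],[-1,-0.1,-0.95,0,0],[-1,-0.1,-0.95,0,0],[-1,-0.1,-0.95,0,0],[-1,-0.1,-0.95,0,0.2],[-1,0,-0.95,0,0]]]';python3 -m handwheel '[[[-1,0,-0.4,0,0],[-1,0,0,0,0],[-1,0,0,0,0]]]'
python3 - <<'E'
from h import *
s=ctrl.sense(); c=snap('wrist','w3'); print(s['eef_pos'],s['ee_rot'],proj(c,[444.7,-263.1,104]),s['joints'])
t=snap('top','t3');cv2.imwrite('pics/c3.png',np.hstack([c['img'][:, 140:540],cv2.resize(t['img'][227:327,140:240],(400,480),interpolation=2)]))
E
```

```text
time_s: 6.35
eef_pos: [488.9, 233.8, 209.4]
ee_rot: [0.003, -0.188, 0.982, 0.001]
force: [1.5, -0.8, -0.4]
grip_width: 1.001
grip_force: 0.0
time_s: 7.35
eef_pos: [442.3, -245.5, 206.8]
ee_rot: [0.0, -0.2, 0.98, 0.0]
force: [0.5, 0.7, -0.1]
grip_width: 1.003
grip_force: 0.0
time_s: 7.65
eef_pos: [443.1, -262.8, 206.5]
ee_rot: [-0.0, -0.2, 0.98, 0.001]
force: [-0.1, 0.2, -0.3]
grip_width: 0.997
grip_force: 0.0
[ 443.10245705 -262.78410697  206.48334802] [-1.55093977e-04 -1.99816076e-01  9.79833274e-01  5.17218575e-04] [318.08943917 239.28471422] [-7.63183167e-01  3.12467076e-01  1.56495687e+00  3.50961559e-04
  1.26519550e+00 -2.73642573e+00]
```

View pics/c3.png

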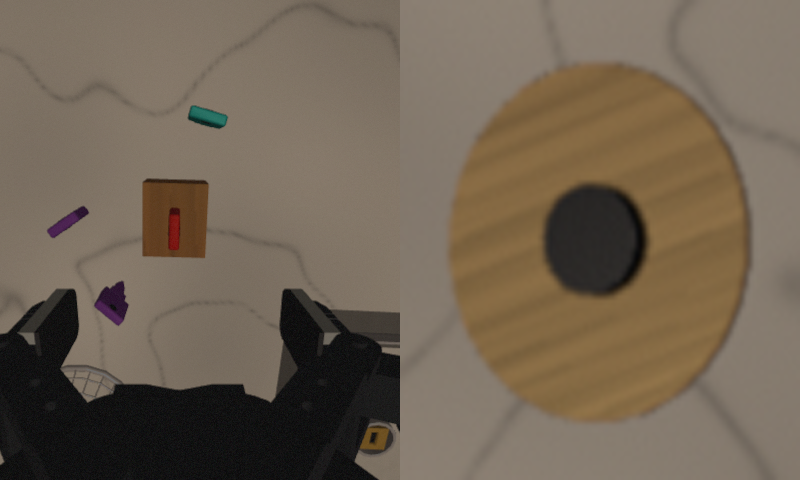

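Right: the cap sits near the trivet's centre. Left: the red key's head is at about (314,229) in the full image, almost aligned with the fingers. I'll fit its silhouette for an exact position.

```bash
cat >> h.py <<'E'
from scipy.optimize import minimize
def redmask(im,roi):
    hsv=cv2.cvtColor(im,cv2.COLOR_BGR2HSV); m=((hsv[...,0]<8)|(hsv[...,0]>172))&(hsv[...,1]>150)&(hsv[...,2]>40)
    k=np.zeros_like(m); x0,y0,x1,y1=roi; k[y0:y1,x0:x1]=m[y0:y1,x0:x1]; return k
def sil(c,p,zc,h=17,a=15,b=4.5,shape=(480,640)):
    x,y,th=p; cs,sn=np.cos(th),np.sin(th)
    P=[proj(c,[x+cs*i*a-sn*j*b,y+sn*i*a+cs*j*b,zc+k*h]) for i in(-1,1) for j in(-1,1) for k in(-1,1)]
    H=cv2.convexHull(np.array(P,'float32')); m=np.zeros(shape,'uint8')
    cv2.fillConvexPoly(m,np.round(H*16).astype(int),255,cv2.LINE_AA,4); return m/255.
E
python3 - <<'E'
from h import *
c=dict(np.load('pics/w3.npz')); m=redmask(c['img'],(270,180,360,280)); ys,xs=np.nonzero(m);print(xs.min(),xs.max(),ys.min(),ys.max(),m.sum())
g=cv2.GaussianBlur(m.astype(float),(5,5),1)
f=lambda q:((cv2.GaussianBlur(sil(c,[q[0],q[1],q[2]/50],87),(5,5),1)-g)**2).sum()
r=minimize(f,[444.7,-263.1,.4*50],method='Nelder-Mead',options=dict(initial_simplex=[[444.7,-263.1,20],[450,-263,20],[444,-258,20],[444,-263,25]]))
print(r.x,r.fun,np.degrees(r.x[2]/50), sil(c,[r.x[0],r.x[1],r.x[2]/50],87).sum())
E
```

```text
308 319 208 249 439
[ 441.49633469 -268.06510997   18.32760377] 93.34613498120373 21.00188688716837 633.9176470588236
```

Run:
```python
from h import *
c=dict(np.load('pics/w3.npz')); m=redmask(c['img'],(270,180,360,280))
g=cv2.GaussianBlur(m.astype(float),(5,5),1)
f=lambda q:((cv2.GaussianBlur(sil(c,[q[0],q[1],q[2]/50],70),(5,5),1)-g)**2).sum()
r=minimize(f,[444.7,-263.1,.4*50],method='Nelder-Mead',options=dict(initial_simplex=[[444.7,-263.1,20],[450,-263,20],[444,-258,20],[444,-263,25]]))
print(r.x,r.fun,np.degrees(r.x[2]/50), sil(c,[r.x[0],r.x[1],r.x[2]/50],70).sum())
```

```text
[ 445.06098122 -266.74758592   18.33393777] 40.87378685594102 21.00914512095676 561.1686274509805
```

```bash
python3 -m handwheel '[[[-1,0.04,-0.06,-0.6,-0.2],[-1,0,0,-0.8,0],[-1,0,0,-0.8,0],[-1,0,0,-0.6,0],[-0.5,0,0,-0.27,0],[0,0,0,0,0],[0.4,0,0,0,0],[0.6,0,0,0,0],[0.8,0,0,0,0],[1,0,0,0,0]]]' 70; python3 -m handwheel '[[[1,0,0,0,0],[1,0,0,0,0]]]'
```

```text
time_s: 8.75
eef_pos: [445.6, -266.9, 54.3]
ee_rot: [0.001, -0.186, 0.983, -0.001]
force: [-0.5, 1.0, 5.9]
grip_width: 0.095
grip_force: 68.4
time_s: 8.95
eef_pos: [445.6, -266.9, 54.3]
ee_rot: [0.001, -0.186, 0.983, -0.001]
force: [-0.4, 1.5, 6.4]
grip_width: 0.089
grip_force: 68.6
```

The key is held with low side forces. Lift it and hover beside the lock.

```bash
python3 -m handwheel '[[[1,0,0,0.2,0],[1,0,0,0.3,0],[1,0,0,0.5,0],[1,0,0,0.6,0],[1,0,0,0.4,0],[1,0.3,0.6,0,0],[1,0.45,0.85,0,0],[1,0.45,0.85,0,0],[1,0.45,0.85,0,0],[1,0.45,0.85,0,0]]]'; python3 -m handwheel '[[[1,0.45,0.85,0,0],[1,0.25,0.5,0,0],[1,0,0,0,0],[1,0,0,0,0],[1,0,0,0,0]]]'
python3 - <<'E'
from h import *
s=ctrl.sense(); c=snap('wrist','w4'); print(s['eef_pos'],s['ee_rot'],s['joints'],proj(c,[558,-8.5,83]))
p=s['eef_pos']; print('tip pred',proj(c,p-[0,0,42.3]))
x,y=np.round(proj(c,[570,-4,90])).astype(int); print(x-100,y-75)
cv2.imwrite('pics/c4.png',cv2.resize(c['img'][y-75:y+75,x-100:x+100],None,fx=4,fy=4,interpolation=2))
E
```

```text
time_s: 9.95
eef_pos: [550.7, -64.8, 154.1]
ee_rot: [0.0, -0.186, 0.983, -0.0]
force: [0.1, -1.0, -0.9]
grip_width: 0.094
grip_force: 68.2
time_s: 10.45
eef_pos: [584.8, -0.0, 153.6]
ee_rot: [-0.0, -0.186, 0.983, -0.0]
force: [0.0, 0.5, -0.1]
grip_width: 0.09
grip_force: 68.2
[ 5.84795140e+02 -6.17121965e-03  1.53574357e+02] [-6.89856685e-05 -1.85634531e-01  9.82618850e-01 -1.04754197e-04] [-2.00108815e-01  5.10163279e-01  1.41759090e+00 -2.62628403e-04
  1.21388723e+00 -2.14424854e+00] [322.48561038 207.77310591]
tip pred [319.66895515 263.95646265]
222 155
```

View pics/c4.png

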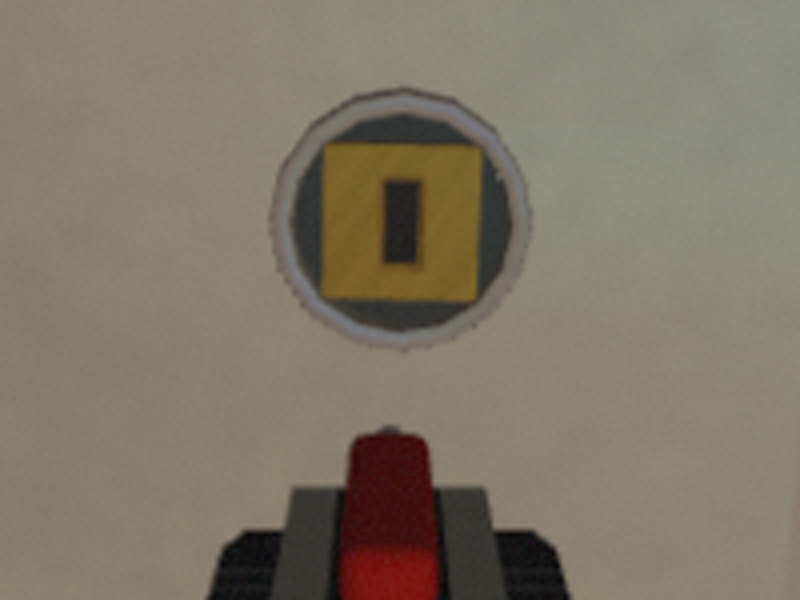

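The slot's centre is at crop (402,222), full image (322.5,210.5), and tilted about 1.3° from the key. The key's centreline is at crop x≈390.5. Next I compute offsets, including where the key sits in the grip, from the head's front edges at crop y 548 (top) and 433 (bottom).

Run:
```python
from h import *
c=dict(np.load('pics/w4.npz')); tcp=np.array([584.8,0,153.58]); th=np.radians(21.4); kx=np.array([np.cos(th),np.sin(th)]); ky=np.array([-kx[1],kx[0]])
S=ray(c,222.+401.5/4,155+222/4,83); print('slot',S)
for u,v,z in((390.5,548,186.3),(391,433,152.3)):
    P=ray(c,222+u/4,155+v/4,z)[:2]-tcp[:2]; print('edge along',P@kx,'lat',P@ky)
d=S[:2]-tcp[:2]; print('slot rel tcp: along',d@kx,'lat',d@ky, c['K'].round(1).tolist())
for a in ((384,264),(385.5,181),(322,300),(325,145)): print(ray(c,222+a[0]/4,155+a[1]/4,83)[:2])
```

```text
slot [559.66617562  -7.91871769  83.        ]
edge along -15.722296593887133 lat -0.21714646543905025
edge along -14.641298125895071 lat -0.07646749444043274
slot rel tcp: along -26.290349609869892 lat 1.797980862894253 [[337.2, 0.0, 318.8], [0.0, 337.2, 238.8], [0.0, 0.0, 1.0]]
[567.07680133  -8.03088091]
[554.46135037 -12.70273704]
[576.30891527 -15.24060235]
[552.62733309 -23.66279462]
```

```bash
python3 -m handwheel '[[[1,-0.25,-0.08,0,-0.17],[1,-0.25,-0.08,-0.1,0],[1,0,0,-0.2,0],[1,0,0,-0.15,0],[1,0,0,0,0],[1,0,0,0,0]]]'
python3 - <<'E'
from h import *
s=ctrl.sense(); c=snap('wrist','w5'); print(s['eef_pos'],s['ee_rot'])
x,y=np.round(proj(c,[559.7,-7.9,88])).astype(int); print(x-66,y-60)
cv2.imwrite('pics/c5.png',cv2.resize(c['img'][y-60:y+40,x-66:x+67],None,fx=6,fy=6,interpolation=2))
E
```

```text
time_s: 11.1
eef_pos: [560.4, -7.2, 130.6]
ee_rot: [-0.0, -0.174, 0.985, 0.0]
force: [0.1, -0.1, -0.2]
grip_width: 0.094
grip_force: 68.2
[560.44221637  -7.1595137  130.62236375] [-9.48339137e-05 -1.74423793e-01  9.84670671e-01  4.13277680e-05]
253 202
```

View pics/c5.png

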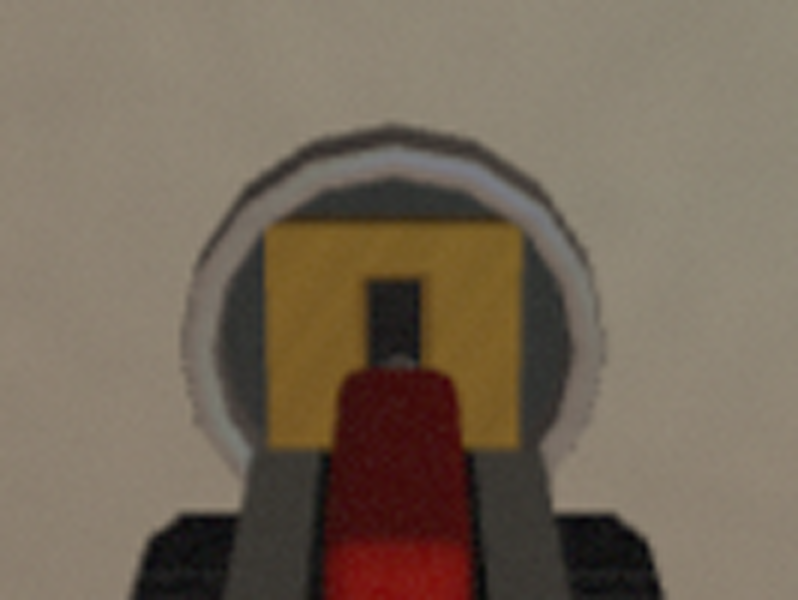

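The slot's centre is at x≈394.5 and the key/tip at x≈398.5, which is 0.4 mm to the right; the yaw is parallel. Correct that and start in.

```bash
python3 -m handwheel '[[[1,-0.013,-0.015,0,0],[1,0,0,-0.06,0],[1,0,0,-0.06,0],[1,0,0,-0.06,0],[1,0,0,0,0],[1,0,0,0,0]]]'
```

```text
time_s: 11.75
eef_pos: [559.5, -7.8, 121.7]
ee_rot: [-0.0, -0.174, 0.985, 0.0]
force: [1.3, 0.1, -0.6]
grip_width: 0.093
grip_force: 68.2
```

Tip about 3.5 mm in, with no vertical force. Continue.

```bash
python3 -m handwheel '[[[1,0,0,-0.06,0],[1,0,0,-0.06,0],[1,0,0,-0.06,0],[1,0,0,0,0]]]'; python3 -m handwheel '[[[1,0,0,-0.06,0],[1,0,0,-0.06,0],[1,0,0,-0.06,0],[1,0,0,0,0]]]'
```

```text
time_s: 12.15
eef_pos: [559.2, -7.8, 112.2]
ee_rot: [-0.0, -0.174, 0.985, 0.0]
force: [-0.0, 0.8, -0.8]
grip_width: 0.093
grip_force: 68.2
time_s: 12.55
eef_pos: [559.6, -8.2, 103.8]
ee_rot: [0.0, -0.174, 0.985, -0.0]
force: [-0.4, -2.2, -0.0]
grip_width: 0.094
grip_force: 68.1
```

```bash
python3 -m handwheel '[[[1,0,0,-0.06,0],[1,0,0,-0.06,0],[1,0,0,-0.04,0],[1,0,0,0,0]]]'; python3 -m handwheel '[[[1,0,0,-0.04,0],[1,0,0,-0.03,0],[1,0,0,0,0]]]'
```

```text
time_s: 12.95
eef_pos: [560.6, -8.2, 96.7]
ee_rot: [0.002, -0.174, 0.985, -0.001]
force: [2.3, -1.7, 2.4]
grip_width: 0.089
grip_force: 68.6
time_s: 13.25
eef_pos: [560.9, -8.2, 95.0]
ee_rot: [0.002, -0.174, 0.985, -0.001]
force: [-4.4, -0.3, 21.4]
grip_width: 0.098
grip_force: 71.7
```

Contact at 21 N, about where home is expected (95.3). Push more firmly with a small wiggle, then look from the side.

```bash
python3 -m handwheel '[[[1,0,0,-0.04,0.15],[1,0,0,0,-0.3],[1,0,0,0,0.15],[1,0,0,0,0],[1,0,0,0,0]]]'
python3 - <<'E'
from h import *
s=ctrl.sense(); c=snap('wrist','w6'); print(s['eef_pos'],s['force'])
t=snap('scene','s6')
x,y=np.round(proj(t,[560,-8,95])).astype(int)
th=np.radians(20);kx=np.array([np.cos(th),np.sin(th)])
P=s['eef_pos']; print(proj(c,[*(P[:2]-15*kx),94]),proj(c,[*(P[:2]-15*kx),128]),proj(c,[*(P[:2]-9*kx),83]))
a=cv2.resize(c['img'][200:300,275:365],(450,500),interpolation=2); b=cv2.resize(t['img'][y-50:y+50,x-35:x+35],(350,500),interpolation=2)
cv2.imwrite('pics/c6.png',np.hstack([a,b]))
E
```

```text
time_s: 13.75
eef_pos: [561.1, -8.2, 94.7]
ee_rot: [0.003, -0.175, 0.985, -0.001]
force: [-10.2, 0.2, 35.9]
grip_width: 0.092
grip_force: 74.0
[561.07350413  -8.21493737  94.73362584] [-10.16454377   0.23999244  35.89722957]
[319.91189522 262.91212355] [319.91277194 295.02271603] [319.88133306 267.09668707]
```

View pics/c6.png

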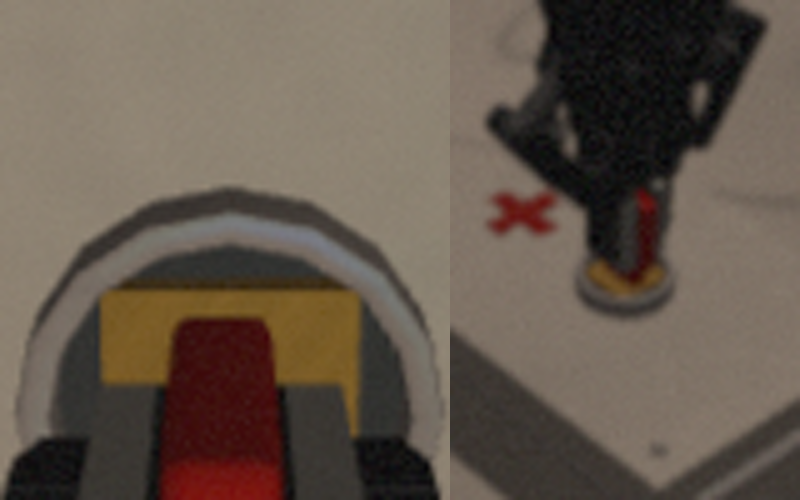

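The head's bottom edge is at image y≈263.6, against 262.9 predicted for a home key that hasn't slipped. The contact is stiff and the shoulder is on the plug. Ease the push and start turning clockwise.

```bash
python3 -m handwheel '[[[1,0,0,0.03,0],[1,0,0,0,-0.5],[1,0,0,0,-0.7],[1,0,0,0,-0.7],[1,0,0,0,-0.7],[1,0,0,0,-0.7],[1,0,0,0,-0.7],[1,0,0,0,0]]]' 90; python3 -c "
from h import *
s=ctrl.sense();print(s['wrist_torque'],s['joints'])"
```

```text
time_s: 14.65
eef_pos: [560.7, -9.0, 95.0]
ee_rot: [0.002, 0.105, 0.994, -0.001]
force: [-7.9, -4.3, 25.7]
grip_width: 0.09
grip_force: 89.6
[-0.88333528  1.37227622  0.06206583] [-0.22409599  0.52781107  1.55941167 -0.00211091  1.04971021 -1.58375025]
```

The torque of 0.062 N m matches the spring. Continue.

```bash
python3 -m handwheel '[[[1,0,0,0,-0.9],[1,0,0,0,-0.9],[1,0,0,0,-0.9],[1,0,0,0,-0.9],[1,0,0,0,-0.9],[1,0,0,0,-0.9],[1,0,0,0,-0.9],[1,0,0,0,-0.9],[1,0,0,0,-0.7],[1,0,0,0,0]]]' ; python3 -m handwheel '[[[1,0,0,0,0],[1,0,0,0,0]]]'
python3 - <<'E'
from h import *
s=ctrl.sense();print(s['wrist_torque'],s['joints'])
r=s['ee_rot'];print('yaw turned',200.1-2*np.degrees(np.arctan2(r[2],r[1])))
c=snap('wrist','w7'); x,y=np.round(proj(c,[560,-8,85])).astype(int)
cv2.imwrite('pics/c7.png',cv2.resize(c['img'][y-65:y+35,x-66:x+67],None,fx=6,fy=6,interpolation=2))
E
```

```text
time_s: 15.65
eef_pos: [560.1, -9.3, 95.0]
ee_rot: [0.002, 0.61, 0.792, -0.001]
force: [-11.1, -6.4, 28.5]
grip_width: 0.092
grip_force: 89.8
time_s: 15.85
eef_pos: [560.1, -9.2, 95.0]
ee_rot: [0.002, 0.609, 0.793, -0.001]
force: [-10.7, -6.1, 27.4]
grip_width: 0.089
grip_force: 89.8
[-1.15657084  1.9800631   0.14217248] [-0.22439177  0.52755162  1.55980973 -0.00305509  1.05099787 -0.4835251 ]
yaw turned 95.16605415409354
```

View pics/c7.png

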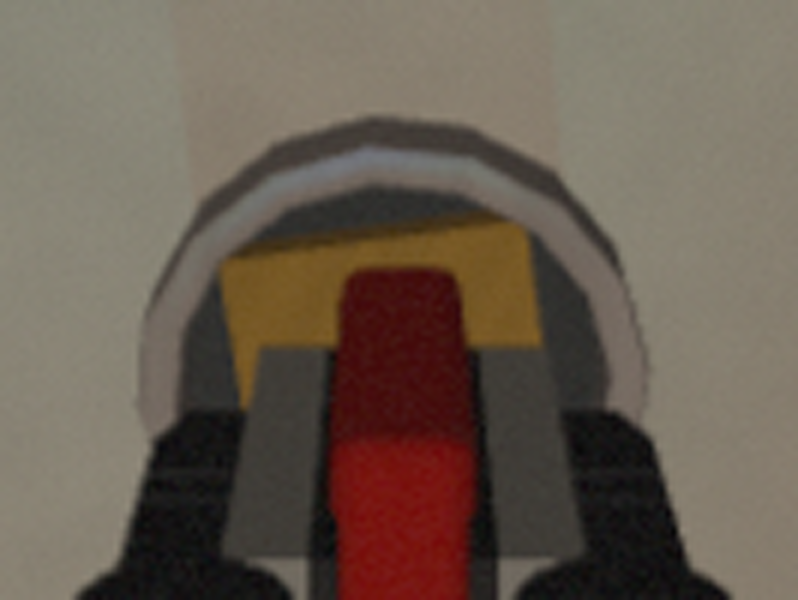

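The plug's edge, from (222,260) to (500,215), lags the key by about 9°, so the plug is at about 86°. Turn roughly 5° more.

```bash
python3 -m handwheel '[[[1,0,0,0,-0.3],[1,0,0,0,-0.3],[1,0,0,0,0],[1,0,0,0,0],[1,0,0,0,0]]]'
python3 - <<'E'
from h import *
s=ctrl.sense();print(s['wrist_torque'],s['force'],s['eef_pos'])
r=s['ee_rot'];print('yaw turned',200.1-2*np.degrees(np.arctan2(r[2],r[1])))
c=snap('wrist','w8'); x,y=np.round(proj(c,[560,-8,85])).astype(int)
t=snap('top','t8')['img'] 
cv2.imwrite('pics/c8.png',np.hstack([cv2.resize(c['img'][y-65:y+35,x-66:x+67],(480,360),interpolation=2),cv2.resize(t[90:330,140:500],(320,213)) if 0 else cv2.resize(t[80:360,140:440],(320,360))]))
E
```

```text
time_s: 16.4
eef_pos: [560.0, -9.3, 95.0]
ee_rot: [0.002, 0.642, 0.767, -0.001]
force: [-11.7, -6.6, 28.5]
grip_width: 0.092
grip_force: 89.9
[-1.26221326  2.08321393  0.11926756] [-11.72136922  -6.6175544   28.46775859] [560.02409344  -9.32803816  94.9788504 ]
yaw turned 99.9663549906521
```

View pics/c8.png

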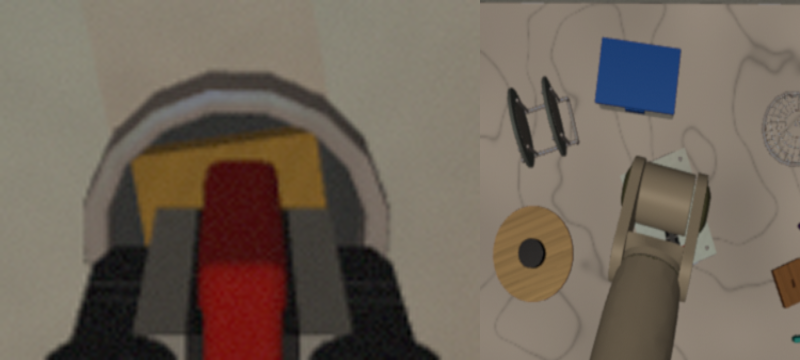

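The lag is now about 8.5°, so the plug is at about 91°. The key is home and still gripped, the cap is on the trivet and the bystanders look untouched. Handing in.

```bash
python3 -c "
from rig import ctrl
print(ctrl.finish_job())"
```

```text
the job is handed in; nothing more can be done
None
```

I handed the job in at 16.4 s: the cap is open side down on the trivet, and the key is fully home, turned to about 91° clockwise by my camera estimate, still gripped and held; the hand-in gave no verdict.

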